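# Lay out salvaged computer parts on the photo board

### The arm

A 7-joint arm with a two-finger parallel gripper is mounted at the origin on the work surface. World frame = base frame: x ahead of the robot, y to its left, z up, the work surface at z = 0. Lengths are in m, angles in rad, forces in N, time in s.
With the tool pointing down it reaches from about 0.4 to 0.875 m from the base axis. Payload 4.4 kg.
Tool frame: the origin (TCP) lies on the front face of the gripper's body, between the roots of the fingers; the fingertips stand 73 mm ahead of it and the grasp point (between the pads) lies 54 mm ahead of it; z points along the fingers, y is the direction in which the jaws open and shut (so a half turn about z gives the same grasp; the last joint's range is limited). The gripper opens to 85 mm and grips with 20 to 120 N. Pads are 22 mm wide; open, the fingers measure 114 mm over their backs; the gripper's body (76 mm by 85 mm) begins 54 mm behind the grasp point. The pads swing forward as they close: fully open they stand 13 mm farther back than shut.
Start: joints at [1.06, 0.628, 0.038, 1.517, -0.027, 0.996, -0.02], TCP at [0.28, -0.587, 0.304] pointing down, gripper open.
Joint ranges: [-3.06, 3.06], [-0.37, 2.12], [-1.25, 1.32], [0.18, 2.47], [-1.1, 4.24], [0.23, 1.98], [-2.94, 2.94]. Speed limits (rad/s): [2.57, 2.57, 3.14, 3.14, 3.14, 3.14, 3.14].

### API

Orientations are given as a unit quaternion [w, x, y, z].
In Python, from plant import arm gives the robot as it stands.
- The arm moves only by the shell command python3 -m crank 'ROWS' [FORCE]. ROWS is JSON, a list of rows, each a list of 5 numbers: the finger opening in mm, from 0 to 85.4, then the shift along the tool's x, y, z in mm, then the turn about the tool's z in degrees. A call has 1 to 20 rows; each row is the pose to reach, as a shift and turn from the pose commanded when the call began, along the tool's axes at that moment; what a row does not reach only later rows make up. A row lasts 1/12 s, in which the tool goes at most 41.7 mm and 7.16 degrees, less where a joint would pass 70% of its speed; a pose out of reach is approached as far as the arm can. A call with a gripper value outside its range is refused whole. The fingers move at their own pace and stop on an object; FORCE is the grip in N (left out, the last holds). Time passes only in rows, so rows that repeat a pose let the fingers close. It gives the time, the measured TCP pose, the force and the opening at its end, in the units of the state.
- arm.read_state(): the state, without advancing time (a new reading comes with each control period).
- arm.capture(name): name is "side" or "top"; returns a dict with "pixels" (420x560x3 uint8, red, green, blue), "depth" (420x560 float32, m along the optical axis (not along the pixel's ray), 0 where there is no reading), "camera_matrix" (3x3 intrinsics, pixels), "dist" ([k1, k2, p1, p2, k3] as OpenCV has them; the pictures are not rectified), "R" (3x3) and "t" (3): a world point X has camera coordinates R X + t. Camera axes: x right, y down, z forward; pixel columns grow to the right and rows downward; lengths in m; the calibration is good to about 2 mm. A picture is of the moment at which its call begins.
- arm.job_done(): hands the job in, once; it reports no verdict.
The state is a dict: "time": time; "qpos": joint angles; "joint_vel": joint speeds; "effort": joint torques, N m; "tcp_pos": TCP position; "eef_rot": TCP orientation; "force": force on the tool from outside, world axes, zero at the start; "torque": the same for the moment, N m; "gripper_width": finger opening in m.
Only numpy, scipy, OpenCV 4.12 (cv2) and the standard library are available. Lean on these libraries where they do the work, as an engineer would, in place of code of your own. Each camera call takes 0.05 s, during which the arm holds its last target.

### The job

Lay the salvaged computer parts out on the round grey photo board for their resale picture: stand the aluminium heat sink in the middle of the blue pad and set the black fan squarely on top of it, lay the green memory module lengthwise in the middle of the yellow pad, and stand the copper-wound transformer on the board midway between the blue pad and the red screw dish, everything the same way up as it lies now. Do not knock the tape roll or the drill battery out of place.

Things in the scene. Friction and masses are not known exactly. Their poses are not given: they have to be found in the camera images.
- heat_sink: Finned aluminium heat sink, loose, a block 50 x 50 mm and 30 mm tall, about 150 g; its top (fin tips) is flat. Starts upright on the table. Origin: centre of its underside; z up, x along the fins.
- fan: Black square cooling fan with grey blades and a white hub, loose, 50 x 50 mm and 15 mm thick, about 40 g, lying flat on the table. Origin: centre of its underside; x and y along its sides, z up.
- memory: Green memory module with black chips and gold contacts, loose, 70 mm long (its x), 30 mm wide (its y), 7 mm thick, about 30 g, lying flat on the table. Origin: centre of its underside; z up.
- transformer: Transformer, loose, copper-coloured winding between black end plates, 45 mm (its x) by 36 mm (its y), 34 mm tall, about 140 g, upright on the table. Origin: centre of its underside; z up.
- blue_pad: Blue square pad, fixed on the photo board, 80 x 80 mm, 2 mm thick. Origin: centre of its underside. The photo board is a fixed light-grey disc 360 mm in diameter and 3 mm thick, so the board's surface is 3 mm and the pad's top 5 mm above the table. Blue pad, yellow pad and screw dish stand on the board with their centres 210 mm apart from each other, in any arrangement.
- yellow_pad: Yellow oblong pad, fixed on the photo board, 90 mm long (its x), 50 mm wide (its y), 2 mm thick, top 5 mm above the table. Origin: centre of its underside.
- screw_dish: Red round dish holding a few screws, fixed on the photo board, 84 mm across at the rim, 60 mm at the foot, 24 mm tall. Origin: centre of its underside.
- tape_roll: White roll of tape, loose, lying flat on the table: 72 mm outside diameter, 50 mm hole, 20 mm tall. Not to be moved. Origin: centre of its underside.
- drill_battery: Black and orange drill battery, loose, 78 x 57 mm, 55 mm tall, 400 g, on the table. Not to be moved. Origin: centre of its underside; x along its length.
Mind the look-alikes: they are no part of the job. Several things look just like the memory: the one meant starts farthest to the robot's right.

How it is judged:
At the end, for the whole second after the job is handed in: Upright and at rest, centred: heat sink on blue pad (12 mm), fan on heat sink (10 mm, sides parallel to 0.2 rad), memory on yellow pad (12 mm, lengthwise to 0.25 rad), transformer on the board within about 13 mm of the midpoint of blue pad and dish (horizontal distance between heat_sink and blue_pad below 0.012 m and height (world z) of each of heat_sink, memory below 0.009 m and angle between each of heat_sink, fan, memory, transformer's own z axis and vertical below 0.1 rad and horizontal distance between fan and heat_sink below 0.01 m and z of fan in the frame of heat_sink between 0.026 and 0.034 m and (angle between the x axis of fan and the x axis of heat_sink, either way round below 0.2 rad or angle between the x axis of fan and the y axis of heat_sink, either way round below 0.2 rad) and horizontal distance between memory and yellow_pad below 0.012 m and angle between the x axis of memory and the x axis of yellow_pad, either way round below 0.25 rad and horizontal distance between transformer and blue_pad below 0.118 m and horizontal distance between transformer and screw_dish below 0.118 m and horizontal distance between transformer and yellow_pad between 0.1669 and 0.1969 m and height (world z) of transformer below 0.007 m and linear speed of each of heat_sink, fan, memory, transformer below 0.02 m/s); the robot touches nothing.
It fails at once if the tape roll is moved more than 30 mm or tipped (distance of tape_roll from where it was at the start of the episode above 0.03 m or angle between tape_roll's own z axis and vertical above 0.5 rad).
It fails at once if the drill battery is moved more than 30 mm or tipped (distance of drill_battery from where it was at the start of the episode above 0.03 m or angle between drill_battery's own z axis and vertical above 0.5 rad).
It also fails if it takes over 99 s, if anything falls off the work surface, if the arm or the gripper's body presses on something with over 40 N, if the wrist force passes 120 N, or if a joint passes its speed limit or range.

## Working session

There is one attempt and no reset: what is moved stays moved. The work goes in short steps, Python scripts to look and compute and a shell command to move; the robot and the scene stay as the last step left them, time stands still between calls to the robot, and variables do not carry over. Pictures are saved under pics/ and viewed, and the job is handed in when it is done.

```bash
mkdir -p pics; ls; python3 - <<'E'
from plant import arm
import cv2
s=arm.read_state();print(s)
for n in("top","side"):
    c=arm.capture(n);cv2.imwrite(f"pics/{n}0.png",c["pixels"][:,:,::-1]);print(c["camera_matrix"],c["dist"],c["R"],c["t"])
    import numpy as np;np.savez(f"{n}0.npz",**c)
E
```

```text
pics
{'time': 0.0, 'qpos': array([ 1.06017535,  0.6293545 ,  0.03844333,  1.51836269, -0.02702475,
        0.99627119, -0.020006  ]), 'joint_vel': array([ 0.00150156, -0.0008306 ,  0.00034413,  0.00017177,  0.00129815,
        0.00017527,  0.00122949]), 'effort': array([ 5.42407743e-04, -5.63398468e+01,  1.22642342e+00, -1.93443722e+01,
        1.10783885e-02,  1.03040770e-02, -1.54014077e-05]), 'tcp_pos': array([ 0.27951958, -0.58630039,  0.30298524]), 'eef_rot': array([-9.15272748e-04,  9.75370403e-01,  2.20571294e-01, -2.09566943e-04]), 'force': array([-0.7373898 , -0.09251093,  0.4181212 ]), 'torque': array([0.00211738, 0.03727719, 0.01285751]), 'gripper_width': 0.0853274950663622}
[[496.5206294    0.         278.00155498]
 [  0.         496.5206294  204.73349304]
 [  0.           0.           1.        ]] [-0.0486559  0.         0.         0.         0.       ] [[-0.01297458 -0.99980024  0.01520338]
 [-0.98961682  0.01066282 -0.14333477]
 [ 0.14314403 -0.01690523 -0.98955748]] [-0.00292659  0.52621967  1.12151194]
[[379.6906956    0.         278.58508454]
 [  0.         379.6906956  211.55409096]
 [  0.           0.           1.        ]] [-0.08624675  0.          0.          0.          0.        ] [[-0.83941461 -0.54336813 -0.01158412]
 [-0.39632459  0.62656324 -0.67107773]
 [ 0.37190044 -0.55872138 -0.74129649]] [0.44314986 0.22125846 0.80060093]
```

View pics/top0.png

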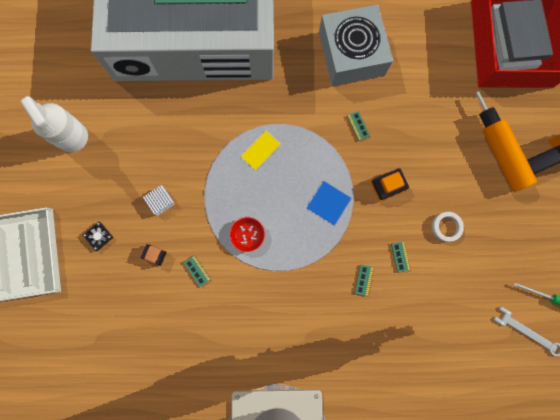

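View pics/side0.png

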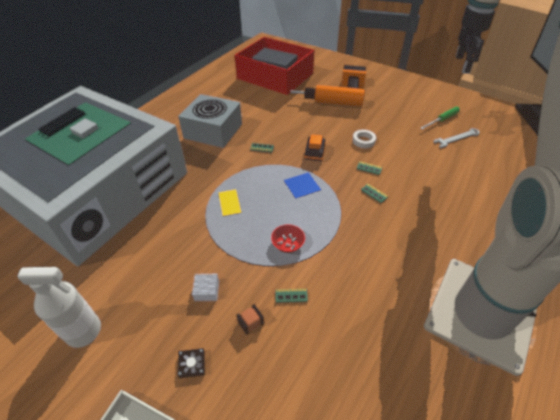

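The top view shows: heat sink (158,201), fan (97,236), transformer (153,255), yellow pad (261,150), blue pad (329,203), dish (247,235), battery (391,184), tape (448,227). There are four memory-like modules, and the rightmost at (400,257) is the one meant. Next I measure them all.

```bash
cat > h.py <<'E'
import numpy as np,cv2
def ray(c,uv):
    p=cv2.undistortPoints(np.array(uv,float).reshape(-1,1,2),c["camera_matrix"],c["dist"]).reshape(-1,2)
    d=np.c_[p,np.ones(len(p))]@c["R"]; o=-c["R"].T@c["t"]; return o,d
def onz(c,uv,z):
    o,d=ray(c,uv); return (o+d*((z-o[2])/d[:,2])[:,None])[:,:2]
def cloud(c):
    """world points per pixel from depth"""
    h,w=c["depth"].shape; u,v=np.meshgrid(np.arange(w),np.arange(h))
    p=cv2.undistortPoints(np.stack([u,v],-1).reshape(-1,1,2).astype(float),c["camera_matrix"],c["dist"]).reshape(-1,2)
    z=c["depth"].reshape(-1,1); X=(np.c_[p,np.ones(len(p))]*z-c["t"])@c["R"]
    X[z[:,0]==0]=np.nan
    return X.reshape(h,w,3)
def rect(c,mask,z,roi=None):
    """largest contour -> world rect on plane z: centre, sizes, angle of the long side deg"""
    m=mask.astype(np.uint8)
    if roi: k=np.zeros_like(m); k[roi[1]:roi[3],roi[0]:roi[2]]=1; m=m*k
    cs,_=cv2.findContours(m,cv2.RETR_EXTERNAL,cv2.CHAIN_APPROX_NONE)
    q=max(cs,key=cv2.contourArea); P=onz(c,q.reshape(-1,2),z)*1000
    r=cv2.minAreaRect(P.astype(np.float32)); b=cv2.boxPoints(r); e=b[1]-b[0]; f=b[2]-b[1]
    if np.hypot(*f)>np.hypot(*e): e,f=f,e
    return np.round(r[0],1),np.round([np.hypot(*e),np.hypot(*f)],1),round(np.degrees(np.arctan2(e[1],e[0]))%180,1)
E
python3 - <<'E'
from h import *
c=dict(np.load("top0.npz"));s=dict(np.load("side0.npz"))
for n,k in(("top",c),("side",s)):
    X=cloud(k);print(n,"table z",np.nanmedian(X[300:320,200:300,2]) if n=="top" else np.nanmedian(X[330:350,330:380,2]))
X=cloud(c);z=X[...,2]
hsv=cv2.cvtColor(c["pixels"],cv2.COLOR_RGB2HSV)
rois=dict(sink=(135,175,185,228),fan=(75,215,120,257),trans=(132,237,175,273),mem=(387,238,413,277),tape=(425,205,470,248),bat=(365,162,415,205))
for n,r in rois.items():
    zz=z[r[1]:r[3],r[0]:r[2]];print(n,np.nanpercentile(zz,[2,50,90,97,99]).round(4),rect(c,z>{"mem":.004}.get(n,.009),{"sink":.03,"fan":.015,"trans":.034,"mem":.007,"tape":.02,"bat":.055}[n],r))
H,S,V=cv2.split(hsv)
print("blue",rect(c,(H>100)&(H<125)&(S>150),.005,(290,170,370,240)))
print("yellow",rect(c,(H>20)&(H<35)&(S>180)&(V>150),.005,(230,125,290,175)))
print("dish",rect(c,((H<6)|(H>174))&(S>150),.024,(220,205,275,260)))
print("mem col",rect(c,(H>35)&(H<90)&(S>60),.007,rois["mem"]))
for n,r in dict(left=(135,170,190,225),fan=rois["fan"],t=(130,235,190,285),m=(345,235,420,300)).items():
    cv2.imwrite(f"pics/z_{n}.png",cv2.resize(c["pixels"][r[1]:r[3],r[0]:r[2],::-1],None,fx=5,fy=5,interpolation=cv2.INTER_CUBIC))
a=[cv2.resize(cv2.imread(f"pics/z_{n}.png"),(390,290)) for n in("left","fan","t","m")]
cv2.imwrite("pics/zz.png",np.vstack([np.hstack(a[:2]),np.hstack(a[2:])]))
E
```

```text
top table z 0.0003471631312751992
side table z -0.0005470478962333311
sink [-0.0043  0.0009  0.0207  0.0309  0.0326] (array([542.4, 271.9]), array([56.2, 51.6], dtype=float32), np.float32(34.2))
fan [-0.0045  0.001   0.013   0.0159  0.0176] (array([460.3, 418.4]), array([52.9, 52.7], dtype=float32), np.float32(41.1))
trans [-0.0042  0.0011  0.033   0.0355  0.0367] (array([414.1, 281.4]), array([50.6, 36.8], dtype=float32), np.float32(67.5))
mem [-0.0036  0.0025  0.0094  0.0111  0.0121] (array([ 404.8, -298.3]), array([74.1, 32.3], dtype=float32), np.float32(10.5))
tape [-0.0039  0.0014  0.0201  0.0227  0.0244] (array([ 472.1, -412.9]), array([71.1, 69.4], dtype=float32), np.float32(89.2))
bat [-0.0037  0.0025  0.0535  0.0569  0.0584] (array([ 569.8, -268.4]), array([80.9, 56. ], dtype=float32), np.float32(112.4))
blue (array([ 534.7, -131.3]), array([77.3, 77.2], dtype=float32), np.float32(56.8))
yellow (array([666.7,  31.6]), array([88.1, 48.3], dtype=float32), np.float32(136.8))
dish (array([459.9,  65.3]), array([79.8, 77.3], dtype=float32), np.float32(179.5))
mem col (array([ 402.9, -297.1]), array([69. , 26.6], dtype=float32), np.float32(10.3))
```

View pics/zz.png

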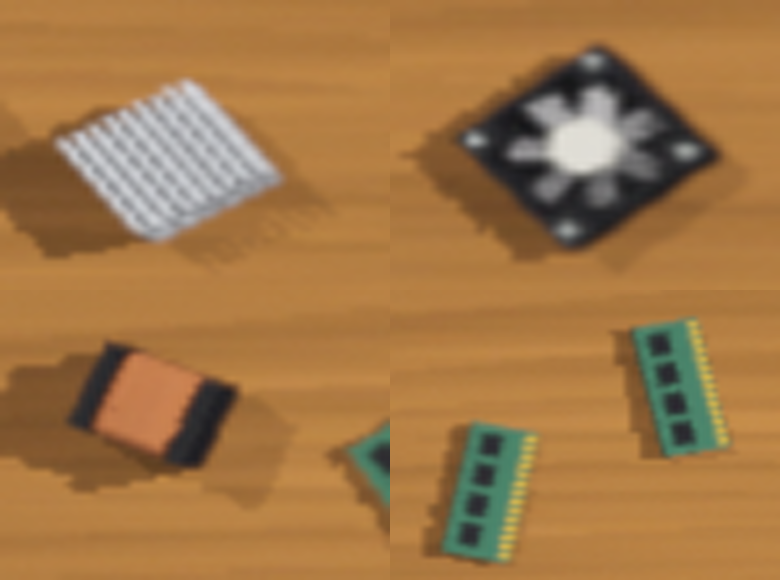

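```bash
python3 - <<'E'
from h import *
for nm in("top0","side0"):
    c=dict(np.load(nm+".npz"));X=cloud(c)
    for n,(x,y,z0,r) in dict(sink=(.545,.275,.03,50),fan=(.46,.418,.015,50),trans=(.414,.282,.034,45),mem=(.403,-.298,.007,50),bat=(.57,-.268,.055,60)).items():
        m=(abs(X[...,2]-z0)<.006 if z0>.01 else (X[...,2]>.004))&(np.hypot(X[...,0]-x,X[...,1]-y)<r/1000)
        cs,_=cv2.findContours(m.astype(np.uint8),cv2.RETR_EXTERNAL,cv2.CHAIN_APPROX_NONE)
        q=max(cs,key=cv2.contourArea).reshape(-1,2);P=onz(c,q,z0)*1000
        hull=cv2.convexHull(P.astype(np.float32));r_=cv2.minAreaRect(hull)
        print(nm,n,m.sum(),np.round(r_[0],1),np.round(r_[1],1),round(r_[2],1))
E
```

```text
top0 sink 234 [532.5 291.3] [50.8  8.4] 34.2
top0 fan 315 [460.3 418.4] [52.9 52.7] 41.1
top0 trans 304 [414.6 283.3] [46.8 35.9] 66.7
top0 mem 425 [ 404.8 -298.3] [74.1 32.3] 10.5
top0 bat 289 [ 575.6 -275.7] [35.  46.9] 22.4
side0 sink 392 [541.9 275.9] [50.1 53.3] 34.1
side0 fan 445 [459.4 421.4] [52.  52.6] 41.7
side0 trans 361 [414.3 284.8] [46.3 38.4] 66.5
side0 mem 182 [ 402.  -298.2] [71.3 36.6] 8.8
side0 bat 123 [ 573.7 -273.5] [34.5 53.5] 22.8
```

```bash
python3 -m crank '[[45,0,0,0,7],[45,0,0,0,15]]' 40
```

```text
time: 0.27
tcp_pos: [0.2795, -0.5865, 0.3033]
eef_rot: [-0.001, 0.995, 0.096, -0.0]
force: [0.4, 1.1, -0.4]
gripper_width: 0.0641
```

```bash
cat >> h.py <<'E'
def go(x,y,z,psi=None):
    """shift in tool mm and turn deg to reach world x,y,z mm with tool yaw psi"""
    from plant import arm
    from scipy.spatial.transform import Rotation as Ro
    s=arm.read_state();q=s["eef_rot"];R=Ro.from_quat([q[1],q[2],q[3],q[0]]).as_matrix()
    yaw=np.degrees(np.arctan2(R[1,0],R[0,0]));d=R.T@(np.array([x,y,z])-s["tcp_pos"]*1000)
    print("t",round(s["time"],2),"pos",(s["tcp_pos"]*1000).round(1),"yaw",round(yaw,1),"tilt",round(np.degrees(np.arccos(-R[2,2])),2),"shift",d.round(1),"turn",None if psi is None else round((yaw-psi+180)%360-180,1),"F",s["force"].round(1),"w",round(s["gripper_width"]*1000,1))
E
python3 -c "
from h import *
go(403,-298,110,10.3)"
```

```text
t 0.27 pos [ 279.5 -586.5  303.3] yaw 11.0 tilt 0.07 shift [ 176.2 -259.4  193.7] turn 0.7 F [ 0.4  1.1 -0.4] w 64.1
```

```bash
python3 -m crank '[[45,60,-90,20,0.7],[45,176,-259,80,0.7],[45,176,-259,120,0.7],[45,176,-259,160,0.7],[45,176,-259,180,0.7],[45,176,-259,190,0.7],[45,176,-259,194,0.7],[45,176,-259,194,0.7],[45,176,-259,194,0.7],[45,176,-259,194,0.7],[45,176,-259,194,0.7],[45,176,-259,194,0.7]]'; python3 -c "
from h import *
go(403,-298,80,10.3)"
```

```text
time: 1.27
tcp_pos: [0.4014, -0.2988, 0.1098]
eef_rot: [0.0, 0.996, 0.093, -0.0]
force: [0.6, -0.0, 0.2]
gripper_width: 0.0449
t 1.27 pos [ 401.4 -298.8  109.8] yaw 10.6 tilt 0.04 shift [ 1.7 -0.5 29.8] turn 0.3 F [ 0.6 -0.   0.2] w 44.9
```

```bash
python3 -m crank '[[45,1.5,-0.5,10,0.3],[45,1.5,-0.5,20,0.3],[45,1.5,-0.5,26,0.3],[45,1.5,-0.5,30,0.3],[45,1.5,-0.5,32,0.3],[45,1.5,-0.5,33,0.3],[45,1.5,-0.5,33,0.3]]'; python3 - <<'E'
from h import *
from plant import arm
go(403,-298,75,10.3)
c=arm.capture("side");cv2.imwrite("pics/s1.png",cv2.resize(c["pixels"][120:220,310:450,::-1],None,fx=5,fy=5,interpolation=cv2.INTER_CUBIC))
E
```

```text
time: 1.85
tcp_pos: [0.4027, -0.2976, 0.0768]
eef_rot: [-0.0, 0.996, 0.09, -0.0]
force: [-0.0, 0.2, -0.4]
gripper_width: 0.0451
t 1.85 pos [ 402.7 -297.6   76.8] yaw 10.3 tilt 0.01 shift [0.2 0.4 1.8] turn 0.0 F [-0.   0.2 -0.4] w 45.1
```

View pics/s1.png

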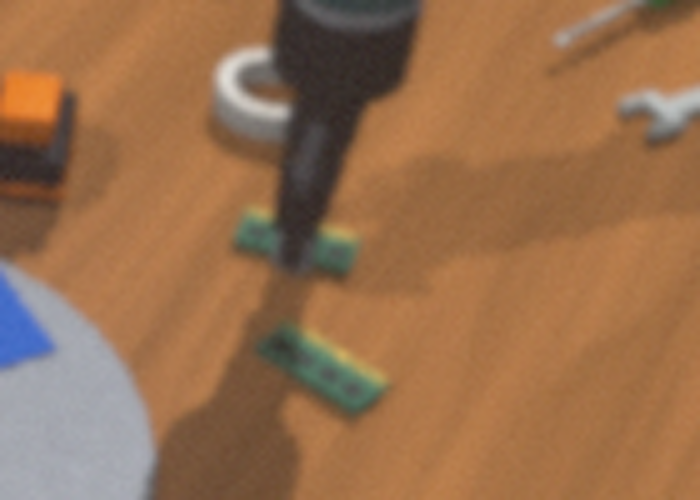

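The finger straddles the middle of the right module (crop 295,240). I'll go lower and then close.

```bash
python3 -m crank '[[40,0,0,1,0],[38,0,0,2,0],[38,0,0,3,0],[38,0,0,3,0],[38,0,0,3,0]]'; python3 -m crank '[[26,0,0,0,0],[26,0,0,0,0],[26,0,0,0,0],[26,0,0,0,0]]' 30
```

```text
time: 2.32
tcp_pos: [0.4028, -0.2974, 0.0739]
eef_rot: [-0.0, 0.996, 0.09, 0.0]
force: [-0.2, 0.4, -1.0]
gripper_width: 0.0382
time: 2.65
tcp_pos: [0.4029, -0.2975, 0.0741]
eef_rot: [0.0, 0.996, 0.09, 0.0]
force: [-0.5, 0.5, 5.0]
gripper_width: 0.0287
```

```bash
python3 -m crank '[[24,0,0,0,0],[24,0,0,0,0],[24,0,0,0,0]]'; python3 -m crank '[[24,0,0,-5,0],[24,0,0,-20,0],[24,0,0,-60,0],[24,0,0,-80,0],[24,0,0,-80,0]]'; python3 - <<'E'
from h import *
from plant import arm
go(666.7,31.6,150,136.8)
c=arm.capture("side");cv2.imwrite("pics/s2.png",cv2.resize(c["pixels"][100:220,310:450,::-1],None,fx=5,fy=5,interpolation=cv2.INTER_CUBIC))
E
```

```text
time: 2.9
tcp_pos: [0.4029, -0.2975, 0.0741]
eef_rot: [0.0, 0.996, 0.09, 0.0]
force: [-0.7, 0.3, 5.3]
gripper_width: 0.0284
time: 3.32
tcp_pos: [0.4046, -0.2988, 0.1576]
eef_rot: [0.002, 0.996, 0.09, 0.003]
force: [0.4, 0.1, -0.7]
gripper_width: 0.0287
t 3.32 pos [ 404.6 -298.8  157.6] yaw 10.3 tilt 0.41 shift [ 317.  -278.2    7.8] turn -126.5 F [ 0.4  0.1 -0.7] w 28.7
```

View pics/s2.png

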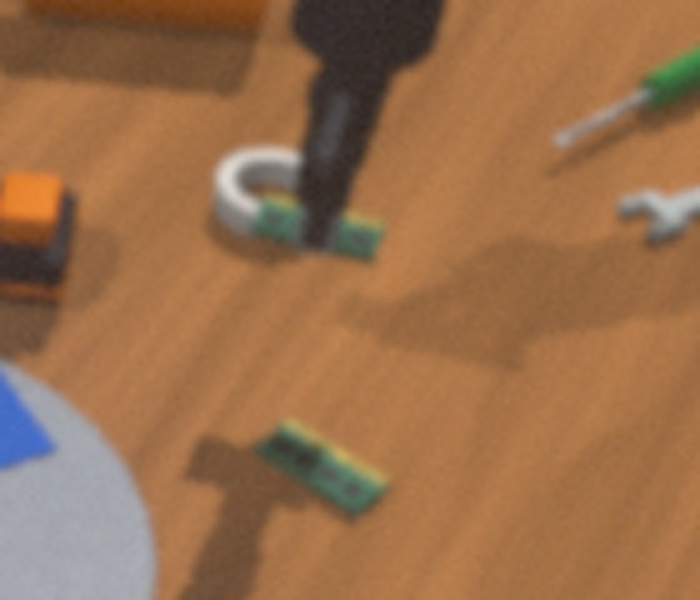

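The module is held level above the table. Moving it to the yellow pad.

```bash
python3 -m crank '[[24,20,-18,0,-7],[24,50,-44,0,-14],[24,80,-70,0,-21],[24,105,-92,0,-28],[24,130,-114,0,-35],[24,155,-136,0,-42],[24,175,-154,0,-49],[24,195,-171,0,-56],[24,215,-189,0,-63],[24,235,-206,0,-70],[24,255,-224,0,-77],[24,270,-237,0,-84],[24,285,-250,0,-91],[24,295,-259,0,-98],[24,303,-266,0,-105],[24,310,-272,0,-112],[24,314,-275,0,-119],[24,316,-277,0,-126],[24,317,-278,0,-126.5],[24,317,-278,0,-126.5]]'; python3 - <<'E'
from h import *
go(666.7,31.6,81,136.8)
E
```

```text
time: 5.03
tcp_pos: [0.6643, 0.033, 0.1525]
eef_rot: [-0.001, 0.369, 0.929, 0.0]
force: [-0.6, 0.4, -0.1]
gripper_width: 0.0289
t 5.03 pos [664.3  33.  152.5] yaw 136.7 tilt 0.14 shift [-2.9  0.7 71.5] turn -0.1 F [-0.6  0.4 -0.1] w 28.9
```

```bash
python3 -m crank '[[24,-2,0,20,0],[24,-2,0,40,0],[24,-2,0,55,0],[24,-2,0,60,0],[24,-2,0,62,0],[24,-2,0,62,0],[24,-2,0,62,0]]'; python3 - <<'E'
from h import *
go(666.7,31.6,80,136.8)
E
```

```text
time: 5.62
tcp_pos: [0.6669, 0.0317, 0.0927]
eef_rot: [0.001, 0.368, 0.93, 0.0]
force: [-0.8, 0.0, 0.1]
gripper_width: 0.0289
t 5.62 pos [666.9  31.7  92.7] yaw 136.8 tilt 0.08 shift [ 0.1 -0.2 12.7] turn -0.0 F [-0.8  0.   0.1] w 28.9
```

```bash
python3 -m crank '[[24,0,0,5,0],[24,0,0,9,0],[24,0,0,11,0],[24,0,0,12,0],[24,0,0,13,0],[24,0,0,13,0],[24,0,0,13,0]]'; python3 -m crank '[[34,0,0,0,0],[40,0,0,0,0],[45,0,0,0,0],[45,0,0,0,0],[45,0,0,-10,0],[45,0,0,-40,0],[45,0,0,-81,0],[55,0,0,-121,0],[55,0,0,-121,0]]';python3 - <<'E'
from h import *
go(543.5,274.8,160,125)
E
```

```text
time: 6.2
tcp_pos: [0.6663, 0.0314, 0.0792]
eef_rot: [0.0, 0.368, 0.93, -0.0]
force: [-0.9, 0.2, 3.1]
gripper_width: 0.0285
time: 6.95
tcp_pos: [0.6708, 0.0328, 0.2093]
eef_rot: [0.006, 0.368, 0.93, 0.004]
force: [2.5, 0.2, 0.2]
gripper_width: 0.0548
t 6.95 pos [670.8  32.8 209.3] yaw 136.8 tilt 0.86 shift [258.9  88.7  47.9] turn 11.8 F [2.5 0.2 0.2] w 54.8
```

```bash
python3 -m crank '[[65,40,14,0,7],[65,80,28,0,12.6],[65,259,89,30,12.6],[65,259,89,40,12.6],[65,259,89,48,12.6],[65,259,89,48,12.6],[65,259,89,48,12.6],[65,259,89,48,12.6],[65,259,89,48,12.6],[65,259,89,48,12.6],[65,259,89,48,12.6]]'; python3 - <<'E'
from h import *
from plant import arm
go(543.5,274.8,76,124.2)
c=arm.capture("top")
H,S,V=cv2.split(cv2.cvtColor(c["pixels"],cv2.COLOR_RGB2HSV))
print("mem col",rect(c,(H>35)&(H<90)&(S>60),.012,(235,125,290,175)))
cv2.imwrite("pics/t3.png",cv2.resize(c["pixels"][110:260,120:320,::-1],None,fx=4,fy=4,interpolation=cv2.INTER_CUBIC))
E
```

```text
time: 7.87
tcp_pos: [0.5397, 0.2719, 0.1524]
eef_rot: [0.001, 0.469, 0.883, -0.0]
force: [-0.1, -0.3, 0.9]
gripper_width: 0.0648
t 7.87 pos [539.7 271.9 152.4] yaw 124.1 tilt 0.1 shift [ 0.4  4.7 76.4] turn -0.1 F [-0.1 -0.3  0.9] w 64.8
mem col (array([661.6,  30.4]), array([68.2, 24.4], dtype=float32), np.float32(135.4))
```

View pics/t3.png

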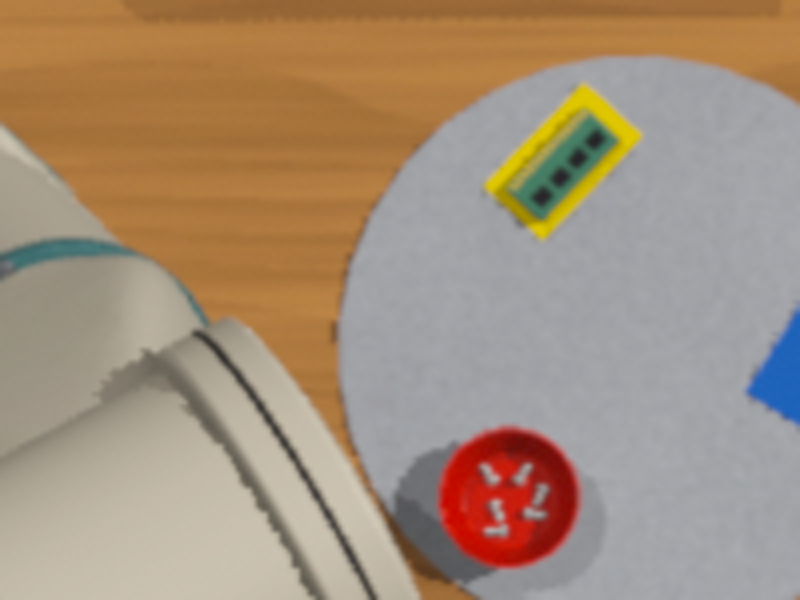

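The memory module lies lengthwise in the middle of the yellow pad (crop 560,165). Next is the heat sink.

```bash
python3 -m crank '[[65,0.5,4.7,20,0],[65,0.5,4.7,50,0],[65,0.5,4.7,65,0],[65,0.5,4.7,73,0],[65,0.5,4.7,76,0],[65,0.5,4.7,76,0],[65,0.5,4.7,76,0]]'; python3 - <<'E'
from h import *
from plant import arm
go(543.5,274.8,75,124.2)
c=arm.capture("side");cv2.imwrite("pics/s4.png",cv2.resize(c["pixels"][200:340,130:290,::-1],None,fx=4,fy=4,interpolation=cv2.INTER_CUBIC))
E
```

```text
time: 8.5
tcp_pos: [0.5428, 0.2766, 0.0769]
eef_rot: [0.0, 0.468, 0.884, 0.001]
force: [0.8, -0.3, -0.8]
gripper_width: 0.0644
t 8.5 pos [542.8 276.6  76.9] yaw 124.2 tilt 0.1 shift [-1.9 -0.4  1.9] turn -0.0 F [ 0.8 -0.3 -0.8] w 64.4
```

View pics/s4.png

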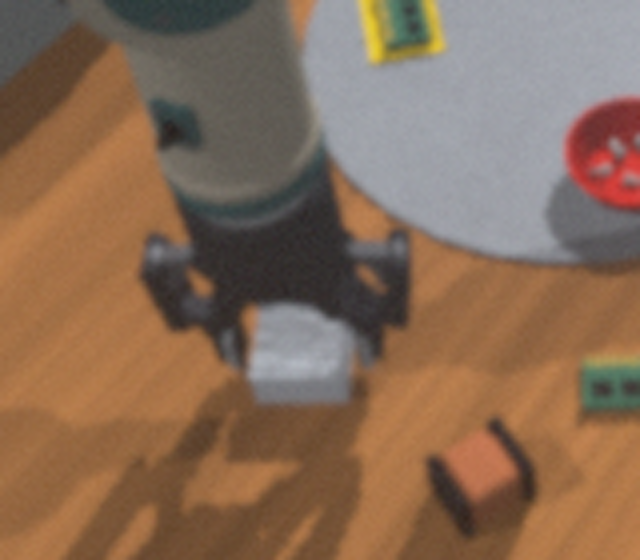

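```bash
python3 -m crank '[[60,-1.5,0,2,0],[50,-1.5,0,2,0],[45,-1.5,0,2,0],[45,-1.5,0,2,0],[45,-1.5,0,2,0],[45,-1.5,0,2,0]]' 50; python3 -m crank '[[45,0,0,-5,0],[45,0,0,-30,0],[45,0,0,-70,0],[45,0,0,-80,0],[45,0,0,-80,0],[45,0,0,-80,0]]';python3 - <<'E'
from h import *
go(534.7,-131.3,150,56.8)
E
```

```text
time: 9.05
tcp_pos: [0.5435, 0.2754, 0.0749]
eef_rot: [0.001, 0.468, 0.884, 0.001]
force: [0.4, -1.0, 5.4]
gripper_width: 0.0493
time: 9.55
tcp_pos: [0.5427, 0.2752, 0.1541]
eef_rot: [0.0, 0.468, 0.884, 0.0]
force: [-0.4, -0.4, -2.9]
gripper_width: 0.0495
t 9.55 pos [542.7 275.2 154.1] yaw 124.2 tilt 0.03 shift [-331.6 -235.2    4.1] turn 67.4 F [-0.4 -0.4 -2.9] w 49.5
```

```bash
python3 -m crank '[[45,-15,-11,0,7],[45,-45,-32,0,14],[45,-75,-53,0,21],[45,-105,-74,0,28],[45,-135,-96,0,35],[45,-165,-117,0,42],[45,-195,-138,0,49],[45,-225,-160,0,56],[45,-255,-181,0,63],[45,-280,-199,0,67.4],[45,-300,-213,0,67.4],[45,-315,-224,0,67.4],[45,-325,-231,0,67.4],[45,-330,-234,0,67.4],[45,-332,-235,0,67.4],[45,-332,-235,0,67.4],[45,-332,-235,0,67.4]]'; python3 - <<'E'
from h import *
go(534.7,-131.3,80,56.8)
from plant import arm
c=arm.capture("side");cv2.imwrite("pics/s5.png",cv2.resize(c["pixels"][50:250,200:400,::-1],None,fx=3,fy=3,interpolation=cv2.INTER_CUBIC))
E
```

```text
time: 10.97
tcp_pos: [0.5353, -0.1296, 0.1536]
eef_rot: [-0.001, 0.879, 0.477, 0.0]
force: [0.0, 0.3, -1.7]
gripper_width: 0.0489
t 10.97 pos [ 535.3 -129.6  153.6] yaw 56.9 tilt 0.07 shift [-1.9  0.5 73.6] turn 0.1 F [ 0.   0.3 -1.7] w 48.9
```

View pics/s5.png

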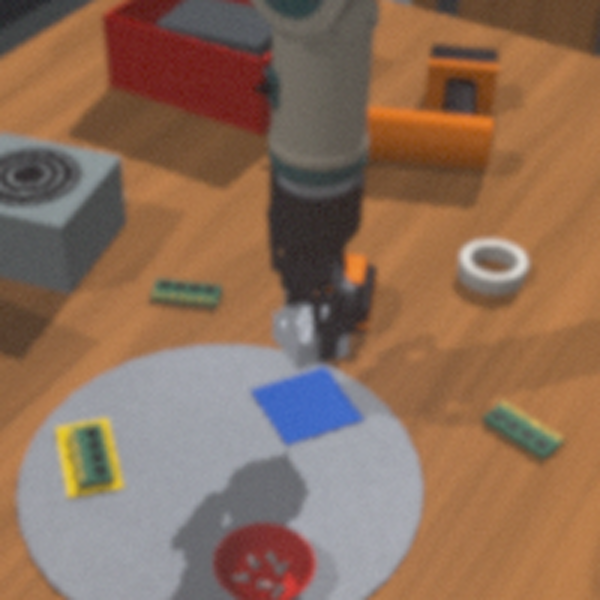

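The heat sink is held level (crop 300,330) above the blue pad. Lowering it.

```bash
python3 -m crank '[[45,-1.5,0.5,20,0],[45,-1.5,0.5,45,0],[45,-1.5,0.5,60,0],[45,-1.5,0.5,67,0],[45,-1.5,0.5,70,0],[45,-1.5,0.5,72,0],[45,-1.5,0.5,72,0],[45,-1.5,0.5,73,0],[45,-1.5,0.5,73.5,0],[45,-1.5,0.5,73.5,0]]'; python3 - <<'E'
from h import *
go(534.7,-131.3,80,56.8)
E
```

```text
time: 11.85
tcp_pos: [0.5352, -0.1329, 0.081]
eef_rot: [0.0, 0.88, 0.476, 0.0]
force: [0.3, 0.5, -0.3]
gripper_width: 0.0491
t 11.85 pos [ 535.2 -132.9   81. ] yaw 56.8 tilt 0.06 shift [ 1.1 -1.3  1. ] turn 0.0 F [ 0.3  0.5 -0.3] w 49.1
```

```bash
python3 -m crank '[[45,1,-1.3,1,0],[45,1,-1.3,1,0],[53,1,-1.3,1,0],[60,1,-1.3,1,0],[64,1,-1.3,1,0],[64,1,-1.3,1,0],[64,1,-1.3,-20,0],[64,1,-1.3,-60,0],[64,1,-1.3,-100,0],[64,1,-1.3,-100,0]]'; python3 - <<'E'
from h import *
go(460,419.5,160,131.4)
E
```

```text
time: 12.68
tcp_pos: [0.5379, -0.132, 0.1869]
eef_rot: [0.004, 0.88, 0.476, 0.004]
force: [1.8, -0.1, -0.1]
gripper_width: 0.0639
t 12.68 pos [ 537.9 -132.   186.9] yaw 56.8 tilt 0.67 shift [ 418.8 -367.3   24.7] turn -74.6 F [ 1.8 -0.1 -0.1] w 63.9
```

```bash
python3 -m crank '[[66,25,-22,0,-7],[66,50,-44,0,-14],[66,80,-70,0,-21],[66,110,-96,0,-28],[66,140,-122,0,-35],[66,170,-149,0,-42],[66,200,-175,0,-49],[66,230,-201,0,-56],[66,260,-228,0,-63],[66,290,-254,0,-70],[66,320,-280,0,-74.6],[66,350,-307,0,-74.6],[66,375,-329,0,-74.6],[66,395,-346,0,-74.6],[66,408,-358,0,-74.6],[66,416,-365,0,-74.6],[66,419,-367,0,-74.6],[66,419,-367,10,-74.6],[66,419,-367,20,-74.6],[66,419,-367,20,-74.6]]'; python3 - <<'E'
from h import *
from plant import arm
go(460,419.5,80,131.4)
c=arm.capture("top")
X=cloud(c);m=(X[...,2]>.03)&(np.hypot(X[...,0]-.535,X[...,1]+.131)<.05)
print(rect(c,m,.035,(290,160,375,245)))
cv2.imwrite("pics/t6.png",cv2.resize(c["pixels"][110:260,220:420,::-1],None,fx=4,fy=4,interpolation=cv2.INTER_CUBIC))
E
```

```text
time: 14.35
tcp_pos: [0.4564, 0.417, 0.1576]
eef_rot: [-0.0, 0.412, 0.911, -0.003]
force: [-0.4, -0.3, -0.9]
gripper_width: 0.0661
t 14.35 pos [456.4 417.  157.6] yaw 131.3 tilt 0.33 shift [-0.3  4.8 77.6] turn -0.1 F [-0.4 -0.3 -0.9] w 66.1
(array([ 523.6, -146.1]), array([48.3,  2.2], dtype=float32), np.float32(146.8))
```

View pics/t6.png

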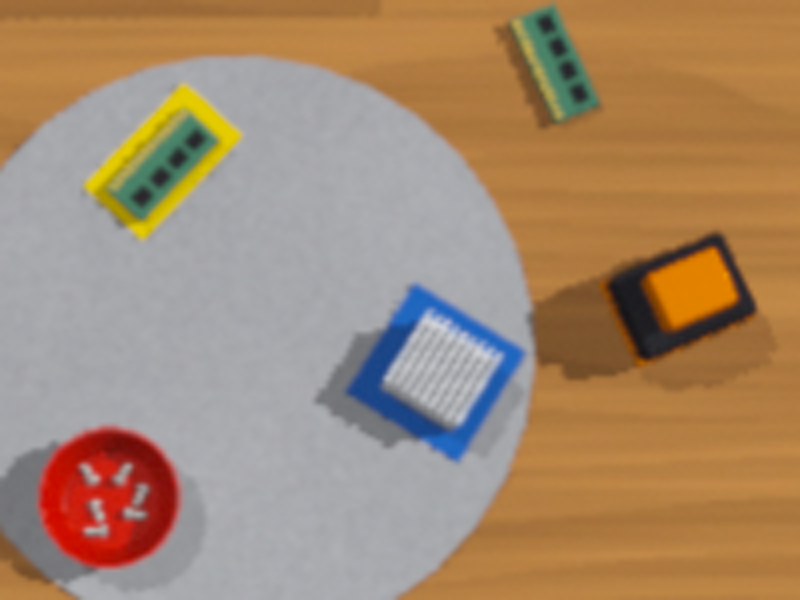

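The heat sink stands in the middle of the blue pad (crop 443,367). Descending on the fan.

```bash
python3 -m crank '[[66,0,4.5,20,0],[66,0,4.5,50,0],[66,0,4.5,65,0],[66,0,4.5,73,0],[66,0,4.5,77,0],[66,0,4.5,78,0],[66,0,4.5,79,0],[66,0,4.5,79,0]]'; python3 - <<'E'
from h import *
from plant import arm
go(460,419.5,75,131.4)
c=arm.capture("side");cv2.imwrite("pics/s7.png",cv2.resize(c["pixels"][270:420,110:290,::-1],None,fx=4,fy=4,interpolation=cv2.INTER_CUBIC))
c=arm.capture("top")
H,S,V=cv2.split(cv2.cvtColor(c["pixels"],cv2.COLOR_RGB2HSV))
print(rect(c,(S<70)&(V>90),.035,(316,187,350,220)))
E
```

```text
time: 15.07
tcp_pos: [0.4603, 0.4236, 0.0824]
eef_rot: [0.0, 0.411, 0.911, 0.001]
force: [-0.8, 0.0, 0.6]
gripper_width: 0.0659
t 15.07 pos [460.3 423.6  82.4] yaw 131.4 tilt 0.1 shift [-2.9 -3.   7.4] turn 0.0 F [-0.8  0.   0.6] w 65.9
(array([ 531.2, -131.2]), array([54.9, 51.9], dtype=float32), np.float32(147.0))
```

View pics/s7.png

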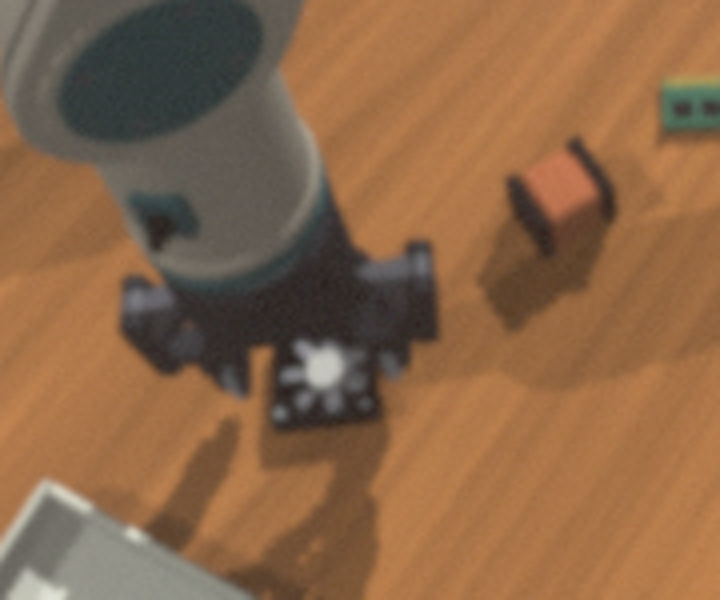

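```bash
python3 -m crank '[[66,-2.5,-2.5,3,0],[64,-2.5,-2.5,5,0],[62,-2.5,-2.5,7,0],[56,-2.5,-2.5,7,0],[50,-2.5,-2.5,7,0],[45,-2.5,-2.5,7,0],[45,-2.5,-2.5,7,0],[45,-2.5,-2.5,7,0],[45,-2.5,-2.5,7,0]]' 30;python3 - <<'E'
from h import *
go(460,419.5,75,131.4)
E
python3 -m crank '[[45,0,0,-5,0],[45,0,0,-30,0],[45,0,0,-70,0],[45,0,0,-85,0],[45,0,0,-85,0],[45,0,0,-85,0]]';python3 - <<'E'
from h import *
from plant import arm
go(534,-132,160,56.8)
c=arm.capture("side");cv2.imwrite("pics/s8.png",cv2.resize(c["pixels"][220:420,110:290,::-1],None,fx=3,fy=3,interpolation=cv2.INTER_CUBIC))
E
```

```text
time: 15.92
tcp_pos: [0.4596, 0.4199, 0.0745]
eef_rot: [0.0, 0.411, 0.912, 0.0]
force: [-0.2, 0.3, 0.8]
gripper_width: 0.0491
t 15.92 pos [459.6 419.9  74.5] yaw 131.4 tilt 0.02 shift [-0.6  0.  -0.5] turn 0.0 F [-0.2  0.3  0.8] w 49.1
time: 16.42
tcp_pos: [0.46, 0.4199, 0.1606]
eef_rot: [0.001, 0.411, 0.911, 0.001]
force: [0.0, -0.8, -1.0]
gripper_width: 0.0487
t 16.42 pos [460.  419.9 160.6] yaw 131.4 tilt 0.12 shift [-462.9 -309.5    0. ] turn 74.6 F [ 0.  -0.8 -1. ] w 48.7
```

View pics/s8.png

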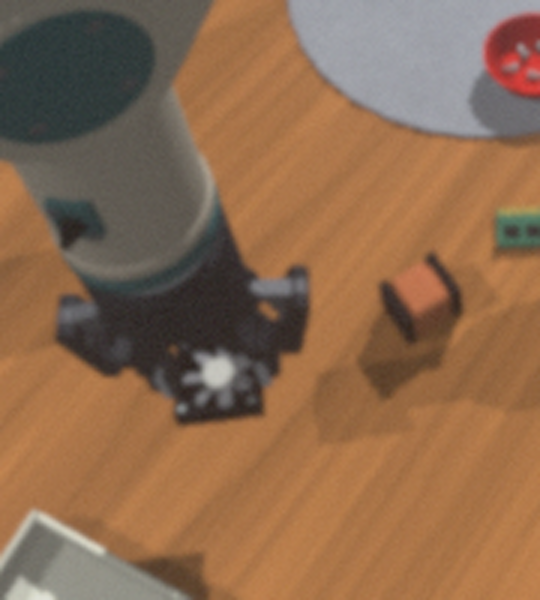

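The fan is held level. Carrying it to the heat sink.

```bash
python3 -m crank '[[45,-15,-10,0,7],[45,-43,-29,0,14],[45,-75,-50,0,21],[45,-108,-72,0,28],[45,-141,-94,0,35],[45,-174,-116,0,42],[45,-207,-138,0,49],[45,-240,-160,0,56],[45,-273,-182,0,63],[45,-306,-204,0,70],[45,-339,-226,0,74.6],[45,-372,-248,0,74.6],[45,-400,-267,0,74.6],[45,-422,-282,0,74.6],[45,-440,-294,0,74.6],[45,-452,-302,0,74.6],[45,-460,-307,0,74.6],[45,-463,-309.5,0,74.6],[45,-463,-309.5,0,74.6],[45,-463,-309.5,0,74.6]]';  python3 - <<'E'
from h import *
go(534,-132,110,56.8)
E
```

```text
time: 18.13
tcp_pos: [0.5335, -0.131, 0.1589]
eef_rot: [-0.001, 0.879, 0.476, -0.0]
force: [0.8, 0.0, -0.4]
gripper_width: 0.049
t 18.13 pos [ 533.5 -131.   158.9] yaw 56.9 tilt 0.09 shift [-0.6  1.1 48.9] turn 0.1 F [ 0.8  0.  -0.4] w 49.0
```

```bash
python3 -m crank '[[45,-0.5,0.5,15,0],[45,-0.5,0.5,30,0],[45,-0.5,0.5,36,0],[45,-0.5,0.5,39,0],[45,-0.5,0.5,40,0],[45,-0.5,0.5,40,0],[45,-0.5,0.5,40,0],[45,-0.5,0.5,40,0]]';  python3 - <<'E'
from h import *
from plant import arm
go(534,-132,110,56.8)
c=arm.capture("side");cv2.imwrite("pics/s9.png",cv2.resize(c["pixels"][120:230,250:370,::-1],None,fx=5,fy=5,interpolation=cv2.INTER_CUBIC))
E
```

```text
time: 18.8
tcp_pos: [0.5343, -0.1329, 0.1201]
eef_rot: [0.0, 0.88, 0.476, 0.0]
force: [-0.0, 0.0, -0.2]
gripper_width: 0.049
t 18.8 pos [ 534.3 -132.9  120.1] yaw 56.8 tilt 0.07 shift [ 0.6 -0.8 10. ] turn 0.0 F [-0.   0.  -0.2] w 49.0
```

View pics/s9.png

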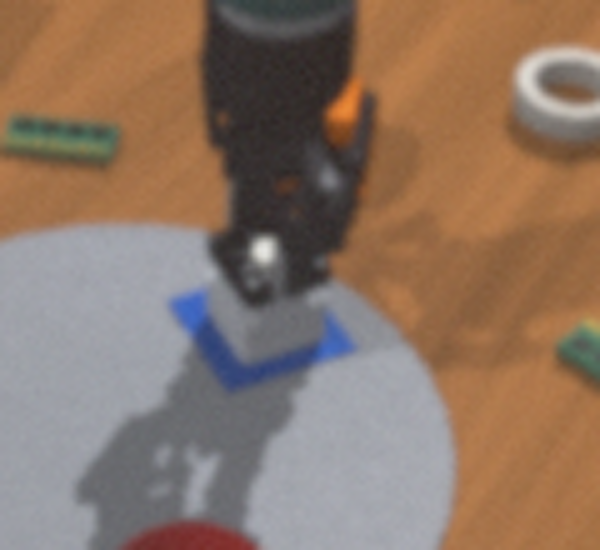

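```bash
python3 -m crank '[[45,0.5,-0.8,4,0],[45,0.5,-0.8,7,0],[45,0.5,-0.8,9,0],[45,0.5,-0.8,10,0],[45,0.5,-0.8,10.5,0],[45,0.5,-0.8,10.5,0],[45,0.5,-0.8,10.5,0]]';  python3 -m crank '[[52,0,0,0,0],[57,0,0,0,0],[62,0,0,0,0],[62,0,0,0,0],[62,0,0,-8,0],[62,0,0,-30,0],[62,0,0,-60,0],[62,0,0,-70,0],[62,0,0,-70,0]]'; python3 - <<'E'
from h import *
go(414.5,284,160,157)
E
```

```text
time: 19.43
tcp_pos: [0.5333, -0.132, 0.1095]
eef_rot: [-0.0, 0.88, 0.476, -0.0]
force: [-2.4, 0.9, 6.8]
gripper_width: 0.049
time: 20.18
tcp_pos: [0.5353, -0.1324, 0.1819]
eef_rot: [0.002, 0.88, 0.476, 0.002]
force: [0.7, 0.0, 0.9]
gripper_width: 0.0623
t 20.18 pos [ 535.3 -132.4  181.9] yaw 56.8 tilt 0.34 shift [ 282.4 -329.1   20.7] turn -100.2 F [0.7 0.  0.9] w 62.3
```

```bash
python3 -m crank '[[62,10,-12,0,-7],[62,30,-35,0,-14],[62,55,-64,0,-21],[62,80,-93,0,-28],[62,105,-122,0,-35],[62,130,-151,0,-42],[62,155,-181,0,-49],[62,180,-210,0,-56],[62,205,-239,0,-63],[62,225,-262,0,-70],[62,242,-282,0,-77],[62,256,-298,0,-84],[62,266,-310,0,-91],[62,274,-319,0,-98],[62,279,-325,0,-99.8],[62,282,-329,0,-99.8],[62,282,-329,10,-99.8],[62,282,-329,16,-99.8],[62,282,-329,16,-99.8],[62,282,-329,16,-99.8]]';  python3 - <<'E'
from h import *
from plant import arm
go(414.5,284,80,156.6)
c=arm.capture("top")
H,S,V=cv2.split(cv2.cvtColor(c["pixels"],cv2.COLOR_RGB2HSV))
cv2.imwrite("pics/t10.png",cv2.resize(c["pixels"][110:260,220:420,::-1],None,fx=4,fy=4,interpolation=cv2.INTER_CUBIC))
print(rect(c,(V<90)|(S<70),.05,(310,180,350,228)))
print(rect(c,((V>150)&(S<60)),.05,(325,195,340,210)))
E
```

```text
time: 21.85
tcp_pos: [0.4125, 0.2828, 0.1621]
eef_rot: [-0.0, 0.204, 0.979, -0.001]
force: [-0.3, 0.7, -0.2]
gripper_width: 0.0622
t 21.85 pos [412.5 282.8 162.1] yaw 156.5 tilt 0.13 shift [-1.4  2.1 82.1] turn -0.1 F [-0.3  0.7 -0.2] w 62.2
(array([ 528.8, -130.1]), array([54.8, 47.7], dtype=float32), np.float32(146.7))
(array([ 534.1, -133.2]), array([23.4, 16.3], dtype=float32), np.float32(178.3))
```

View pics/t10.png

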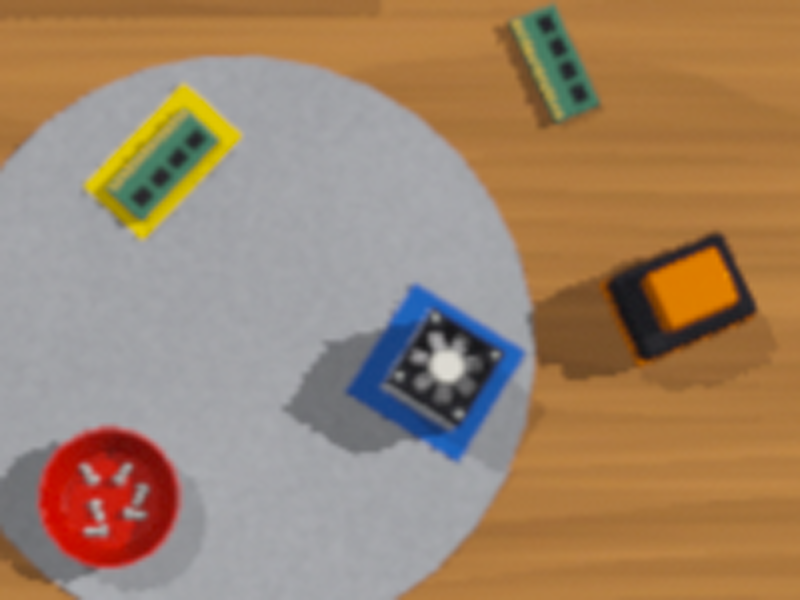

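The fan sits squarely on the sink, with its hub at about (534,-133) mm. Now the transformer.

```bash
python3 -m crank '[[62,-1.4,1.5,20,0],[62,-1.4,1.5,50,0],[62,-1.4,1.5,70,0],[62,-1.4,1.5,80,0],[62,-1.4,1.5,84,0],[62,-1.4,1.5,84,0],[62,-1.4,1.5,84,0]]'; python3 - <<'E'
from h import *
from plant import arm
go(414.5,284,76,156.6)
c=arm.capture("side");cv2.imwrite("pics/s11.png",cv2.resize(c["pixels"][230:370,170:330,::-1],None,fx=4,fy=4,interpolation=cv2.INTER_CUBIC))
E
```

```text
time: 22.48
tcp_pos: [0.4147, 0.2852, 0.0796]
eef_rot: [0.0, 0.203, 0.979, 0.0]
force: [0.9, -0.4, 0.9]
gripper_width: 0.062
t 22.48 pos [414.7 285.2  79.6] yaw 156.6 tilt 0.07 shift [-0.2 -1.2  3.6] turn 0.0 F [ 0.9 -0.4  0.9] w 62.0
```

View pics/s11.png

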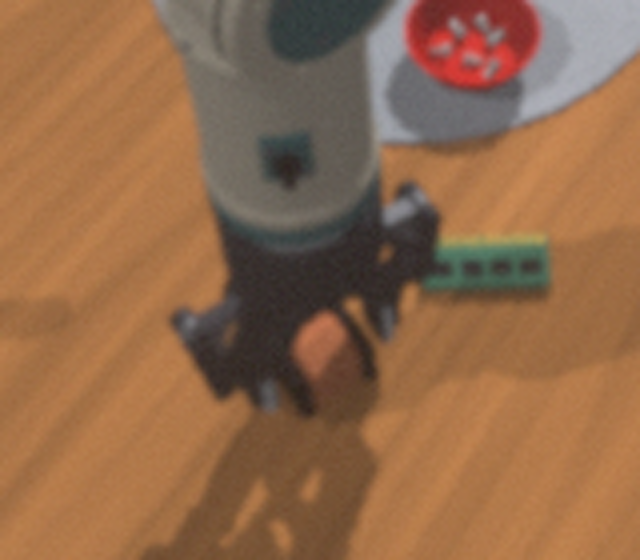

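```bash
python3 -m crank '[[60,0,-1,3,0],[52,0,-1,3.5,0],[45,0,-1,3.5,0],[40,0,-1,3.5,0],[40,0,-1,3.5,0],[40,0,-1,3.5,0]]' 50; python3 -m crank '[[40,0,0,-5,0],[40,0,0,-30,0],[40,0,0,-70,0],[40,0,0,-85,0],[40,0,0,-85,0],[40,0,0,-85,0]]';python3 - <<'E'
from h import *
go(497.3,-33,160,110.8)
E
```

```text
time: 23.03
tcp_pos: [0.4143, 0.2842, 0.0761]
eef_rot: [0.0, 0.203, 0.979, 0.0]
force: [-0.3, -0.5, 6.1]
gripper_width: 0.0442
time: 23.53
tcp_pos: [0.4143, 0.2836, 0.161]
eef_rot: [0.001, 0.203, 0.979, 0.0]
force: [0.0, -0.6, -1.5]
gripper_width: 0.0441
t 23.53 pos [414.3 283.6 161. ] yaw 156.6 tilt 0.07 shift [-202.  -257.5    0.9] turn 45.8 F [ 0.  -0.6 -1.5] w 44.1
```

```bash
python3 -m crank '[[40,-12,-15,0,6],[40,-34,-44,0,12],[40,-56,-72,0,18],[40,-78,-100,0,24],[40,-100,-128,0,30],[40,-122,-156,0,36],[40,-144,-184,0,42],[40,-163,-208,0,45.8],[40,-178,-227,0,45.8],[40,-190,-242,0,45.8],[40,-197,-251,0,45.8],[40,-201,-256,0,45.8],[40,-202,-257.5,0,45.8],[40,-202,-257.5,10,45.8],[40,-202,-257.5,30,45.8],[40,-202,-257.5,50,45.8],[40,-202,-257.5,60,45.8],[40,-202,-257.5,60,45.8],[40,-202,-257.5,60,45.8]]';python3 - <<'E'
from h import *
from plant import arm
go(497.3,-33,79,110.8)
c=arm.capture("side");cv2.imwrite("pics/s12.png",cv2.resize(c["pixels"][120:270,200:380,::-1],None,fx=4,fy=4,interpolation=cv2.INTER_CUBIC))
E
```

```text
time: 25.12
tcp_pos: [0.4967, -0.0314, 0.0999]
eef_rot: [-0.001, 0.567, 0.824, -0.0]
force: [0.3, -0.5, -2.0]
gripper_width: 0.0441
t 25.12 pos [496.7 -31.4  99.9] yaw 110.9 tilt 0.09 shift [-1.7 -0.  20.9] turn 0.1 F [ 0.3 -0.5 -2. ] w 44.1
```

View pics/s12.png

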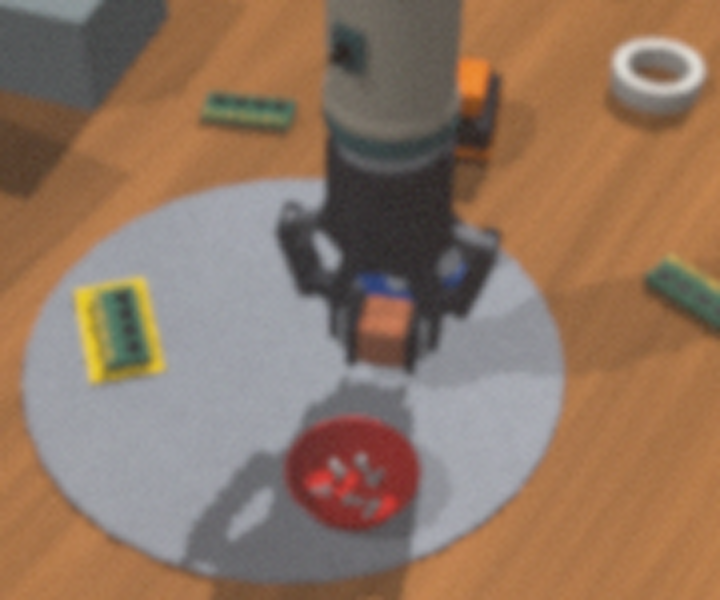

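The transformer is held level (crop 385,330) over the board between pad and dish. Lowering and releasing.

```bash
python3 -m crank '[[40,-0.8,0,8,0],[40,-0.8,0,15,0],[40,-0.8,0,18,0],[40,-0.8,0,20,0],[40,-0.8,0,21,0],[40,-0.8,0,21,0],[40,-0.8,0,21,0]]';python3 - <<'E'
from h import *
go(497.3,-33,79,110.8)
E
python3 -m crank '[[46,0,0,0,0],[52,0,0,0,0],[57,0,0,0,0],[57,0,0,0,0],[57,0,0,-8,0],[57,0,0,-30,0],[57,0,0,-70,0],[57,0,0,-111,0],[57,0,0,-150,0],[57,0,0,-150,0]]';python3 - <<'E'
from h import *
go(350,250,250)
E
```

```text
time: 25.75
tcp_pos: [0.4976, -0.0333, 0.0795]
eef_rot: [0.0, 0.568, 0.823, 0.0]
force: [0.6, 0.4, -2.5]
gripper_width: 0.0444
t 25.75 pos [497.6 -33.3  79.5] yaw 110.8 tilt 0.02 shift [ 0.4 -0.2  0.5] turn 0.0 F [ 0.6  0.4 -2.5] w 44.4
time: 26.58
tcp_pos: [0.5009, -0.0329, 0.2365]
eef_rot: [0.005, 0.568, 0.823, 0.003]
force: [1.6, 0.5, -0.6]
gripper_width: 0.0569
t 26.58 pos [500.9 -32.9 236.5] yaw 110.8 tilt 0.72 shift [318.  -40.3 -15.5] turn None F [ 1.6  0.5 -0.6] w 56.9
```

```bash
python3 -m crank '[[57,35,-4,0,0],[57,75,-10,0,0],[57,318,-40,0,0],[57,318,-40,0,0],[57,318,-40,0,0],[57,318,-40,0,0],[57,318,-40,0,0],[57,318,-40,0,0],[57,318,-40,0,0],[57,318,-40,0,0],[57,318,-40,0,0],[57,318,-40,0,0]]';python3 - <<'E'
from h import *
from plant import arm
c=arm.capture("top");s=arm.capture("side")
cv2.imwrite("pics/t13.png",cv2.resize(c["pixels"][100:270,190:480,::-1],None,fx=2.75,fy=2.75,interpolation=cv2.INTER_CUBIC))
cv2.imwrite("pics/s13.png",cv2.resize(s["pixels"][100:290,180:400,::-1],None,fx=3,fy=3,interpolation=cv2.INTER_CUBIC))
H,S,V=cv2.split(cv2.cvtColor(c["pixels"],cv2.COLOR_RGB2HSV))
for k in(c,s):
    X=cloud(k)
    m=(abs(X[...,2]-.037)<.006)&(np.hypot(X[...,0]-.497,X[...,1]+.033)<.045)
    print("trans",m.sum(),rect(k,m,.037))
    m=(abs(X[...,2]-.05)<.006)&(np.hypot(X[...,0]-.534,X[...,1]+.132)<.045)
    print("fan",m.sum(),rect(k,m,.05))
    m=(X[...,2]>.0085)&(np.hypot(X[...,0]-.667,X[...,1]-.032)<.045)
    print("mem",m.sum(),rect(k,m,.012), "tape",rect(k,(X[...,2]>.009)&(np.hypot(X[...,0]-.472,X[...,1]+.413)<.05),.02))
print("bat",rect(c,cloud(c)[...,2]>.009,.055,(365,162,415,205)))
go(0,0,0)
E
```

```text
time: 27.58
tcp_pos: [0.3477, 0.2481, 0.2295]
eef_rot: [0.0, 0.569, 0.823, -0.0]
force: [0.5, -1.3, -0.0]
gripper_width: 0.0574
trans 273 (array([496.4, -35.3]), array([46.1, 35.4], dtype=float32), np.float32(19.1))
fan 306 (array([ 532.1, -131.4]), array([51.5, 49.8], dtype=float32), np.float32(146.6))
mem 380 (array([664.3,  30. ]), array([75.3, 36.5], dtype=float32), np.float32(137.4)) tape (array([ 472.3, -412.9]), array([70.3, 70.1], dtype=float32), np.float32(86.8))Traceback (most recent call last):
  File "<stdin>", line 10, in <module>
  File "h.py", line 19, in rect
    q=max(cs,key=cv2.contourArea); P=onz(c,q.reshape(-1,2),z)*1000
ValueError: max() iterable argument is empty
```

View pics/t13.png

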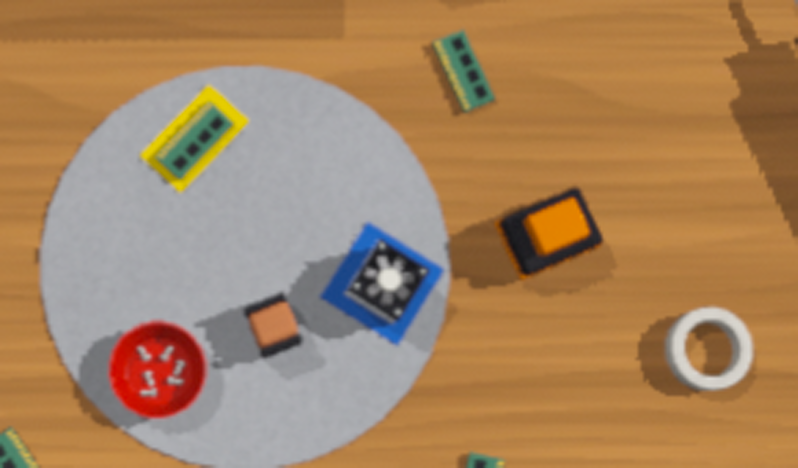

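View pics/s13.png

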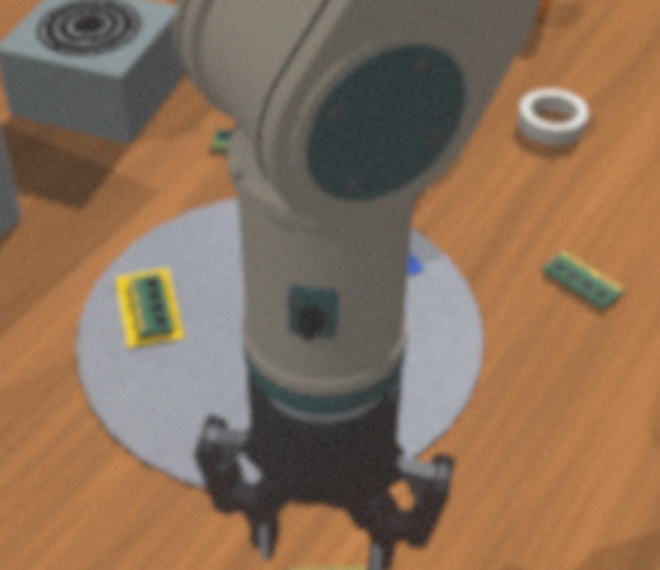

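Top view: transformer at crop (272,325), midway between pad and dish. The fan and sink are on the blue pad (388,278), the memory on yellow (195,140), and the tape and battery haven't moved. Handing in.

```bash
python3 -c "
from plant import arm
print(arm.job_done())"
```

```text
the job is handed in; nothing more can be done
None
```

The job is handed in at about 28 s of the 99 s, with all four parts placed on the board. No verdict was reported. These are the last checks, all from the top camera:

| Part | Measured position (mm) | Compared with its goal |
|---|---|---|
| Memory module | (664, 30) | Within about 3 mm of the yellow pad's centre, long axis within 1° |
| Heat sink | about (533, -132) | Within about 3 mm of the blue pad's centre |
| Fan | (532, -131) | Within about 2 mm of the heat sink's centre, sides parallel |
| Transformer | (496, -35) | 104 mm from the blue pad, 107 mm from the dish, 183 mm from the yellow pad |

- **Tape roll:** it measured within 1 mm of its starting position.
- **Drill battery:** it looks unmoved in the picture. Its final measurement did not run, because the script stopped on an error before reaching it.
- **Side camera:** the arm hid the blue pad and transformer in the final view, so those positions have no second-view check. The memory module was visible there and lay on the yellow pad.
- **Estimated value:** the heat sink was last measured before the fan covered it, and I corrected that figure for the visible side face.

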